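# Clamp a flat tin on the one-handed opening board

### The job

Lay the flat fish tin on the plywood opening board and slide it home against both round posts and the end stop, with the clamp still open. Then push the toggle clamp's handle down past its centre, feeling for its stop screw, until it rests firmly on that screw and the rubber pad holds the tin down; stop pressing as soon as the handle has met the screw (over 25 N would bend it), and leave the tin home, everything let go and the other things undisturbed.

Things in the scene. Friction and masses are not known exactly. Their poses are not given: they have to be found in the camera images.
- tin: flat oblong fish tin with a cream rim and blue top, 60 (x) x 100 (y) x 24 mm at its solid walls (the rolled rim looks 63 x 105), about 0.15 kg, standing on the worktop; origin at the centre of its underside, y along its length, z up. Grip it across the 60 mm width from above.
- jig: the opening board, fixed to the worktop: plywood 150 (x) x 350 (y) x 18 mm with steel posts, end stop and toggle clamp; origin on the underside (z = 0), z up, the plywood spans x -75..75 and y -195..155 mm. Open, the clamp arm stands upright at y 10, up to z 184 mm, its pad sticking out to y -33 mm
- posts (a point): midway between the axes of the two posts, on the plywood's top (jig x 34, y -120, z 18 mm). The posts are 10 mm in diameter, 14 mm high, 36 mm to either side along the jig's y, so a finger fits between them
- end_stop (a point): centre of the end stop's face towards the tin, on the plywood's top (jig x 0, y -70, z 18 mm): a steel bar 60 (x) x 12 (y) x 14 mm high, behind (+y of) this face
- stop_boss (a point): top of the fixed boss that carries the stop screw, a rubber-tipped upright screw under the handle (jig x 0, y 121, z 38 mm). The screw's own height was set by hand and is not measured: the handle meets it somewhere from 0.02 to 0.14 rad past centre, its grip then 2 to 17 mm lower than at centre
- seat (a point): point on the plywood's top where the centre of the tin's underside lies when the tin is home (jig x 0, y -120, z 18 mm): length along the jig's y, +x side on both posts, +y end on the end stop
- handle: the clamp's handle, a straight 12 mm steel bar; origin on its pivot (jig x 0, y 51, z 72 mm), hinge along the jig's x. Open its axes are the jig's and the bar rises at 1.15 rad towards jig +y. Pushing it down turns it about jig -x and swings the clamp arm down; the angle of its z axis from vertical is its travel: 0 open, 1.15 centre (bar level), 1.17 to 1.29 on the stop screw
- handle_grip (a point): point on the axis of the handle's black rubber grip (17 mm thick, 80 to 150 mm from the pivot), 120 mm from the pivot. Press down here with shut fingers: stiff throughout (4 to 6 N), harder (to about 12 N) just before centre as the pad squeezes the tin, easier after it. The handle stays where it is left and does not snap shut by itself; over 25 N on it is too much
- pad: the rubber pad, 18 mm across, on a sprung spindle at the end of the clamp arm; origin at the centre of its face, z points from the face into the arm. With the clamp shut it bears on the tin's top at about jig x 0, y -90 mm
- garlic: garlic bulb, 50 mm, loose bystander; origin at its underside
- lemon: lemon, 72 x 55 x 56 mm, loose bystander; origin at its underside
- timer: round kitchen timer, 66 x 66 x 59 mm, loose bystander; origin at its underside
- teaspoon: teaspoon, 139 mm long, loose bystander; origin at its underside

How it is judged:
By the outcome, as a careful person would: the job done as asked, in the order asked, and still so for the second after the job is handed in, with the robot touching nothing.
It also fails if it takes over 67 s, if anything falls off the work surface, if the arm or the gripper's body presses on something with over 40 N, if the wrist force passes 120 N, or if a joint passes its speed limit or range.

### The arm

A 6-joint arm with a two-finger parallel gripper is mounted at the origin on a cart in front of the work surface, level with it; the furniture and walls round the work are solid. World frame = base frame: x ahead of the robot, y to its left, z up, the work surface at z = 0. Lengths are in m, angles in rad, forces in N, time in s.
With the tool pointing down it reaches from about 0.25 to 0.8 m from the base axis. Payload 3.9 kg.
Tool frame: the origin (TCP) lies between the finger pads; the fingertips stand 19 mm ahead of it and the grasp point (between the pads) is the TCP; z points along the fingers, y is the direction in which the jaws open and shut (so a half turn about z gives the same grasp; the last joint's range is limited). The gripper opens to 85 mm and grips with 20 to 120 N. Pads are 22 mm wide; open, the fingers measure 114 mm over their backs; the gripper's body (76 mm by 85 mm) begins 54 mm behind the grasp point. The pads swing forward as they close: fully open they stand 13 mm farther back than shut.
Start: joints at [1.19, 0.26, -0.138, 1.173, 0, 1.571], TCP at [0.195, 0.487, 0.25] pointing down, gripper open.
Joint ranges: [-2.78, 2.78], [-0.83, 1.72], [-1.28, 1.37], [-1.9, 2.12], [-1.57, 1.48], [-3.14, 3.14]. Speed limits (rad/s): [2.57, 2.57, 3.14, 3.14, 3.14, 3.14].

### API

Orientations are given as a unit quaternion [x, y, z, w].
In Python, from bench import robot gives the robot as it stands. Calls block until the motion is done:
- robot.move_ptp(position, orientation): joint-space move of the TCP to a pose.
- robot.move_l(position, frame=None, max_speed=0.15): straight line of the TCP; frame=None keeps the orientation; max_speed is the mean speed in m/s.
- robot.set_joints(angles): joint-space move.
- robot.ungrasp() and robot.grab(): open the fingers fully, or close them until they stop; the grip force is fixed at half the most.
- robot.hold(seconds).
- robot.solve_ik(position, orientation): joint angles nearest the present ones, or None.
- robot.snapshot(name): name is "scene" or "top"; returns the picture (400x640x3 uint8, blue, green, red); there is no depth.
- robot.get_calibration(name): a dict with "mtx" (3x3 intrinsics, pixels), "rvec" (rotation vector, rad) and "tvec" (3), from world to camera coordinates, as OpenCV has them. Camera axes: x right, y down, z forward; pixel columns grow to the right and rows downward; lengths in m; the calibration is good to about 2 mm. A picture is of the moment at which its call begins. get_calibration takes no time and is no camera call.
A pose or a line that the arm cannot do raises robot.IKError and nothing moves.
- robot.finish_job(): hands the job in, once; it reports no verdict.
Readings, each from a call of its own:
- robot.current_t(): time.
- robot.current_q(): joint angles.
- robot.current_joint_velocities(): joint speeds.
- robot.current_effort(): joint torques, N m.
- robot.current_position(): TCP position.
- robot.current_orientation(): TCP orientation.
- robot.current_ft_force(): force on the tool from outside, world axes, zero at the start.
- robot.current_torque(): the same for the moment, N m.
- robot.current_grip_width(): opening from 0.0 (shut) to 1.0 (fully open).
Only numpy, scipy, OpenCV 4.12 (cv2) and the standard library are available. Lean on these libraries where they do the work, as an engineer would, in place of code of your own. Each camera call takes 0.05 s, during which the arm holds its last target.

## Working session

There is one attempt and no reset: what is moved stays moved. The work goes in short steps, each a Python script; the robot and the scene stay as the last script left them, time stands still between calls to the robot, and variables do not carry over. Pictures are saved under pics/ and viewed, and the job is handed in when it is done.

```bash
ls; mkdir -p pics; python3 - <<'E'
from bench import robot
import cv2
for n in("scene","top"):
    cv2.imwrite(f"pics/{n}0.png",robot.snapshot(n))
    c=robot.get_calibration(n);print(n,c)
print(robot.current_t(),robot.current_orientation(),robot.current_ft_force(),robot.current_grip_width())
E
```

```text
pics
scene {'mtx': array([[416.33812416,   0.        , 322.77746624],
       [  0.        , 416.33812416, 206.39747939],
       [  0.        ,   0.        ,   1.        ]]), 'rvec': array([ 1.92301563, -0.55845284,  0.35404367]), 'tvec': array([-0.5264107 ,  0.18153159,  1.02438876])}
top {'mtx': array([[383.07121111,   0.        , 317.2990759 ],
       [  0.        , 383.07121111, 197.56411823],
       [  0.        ,   0.        ,   1.        ]]), 'rvec': array([ 2.15112857, -2.18020932,  0.1574197 ]), 'tvec': array([-0.14772659,  0.55248505,  1.17921486])}
0.1 [ 1.89237947e-01  9.81930861e-01 -8.67374680e-04 -1.78610446e-04] [0.11746637 0.41937327 0.00197318] 1.0007197129890295
```

View pics/scene0.png

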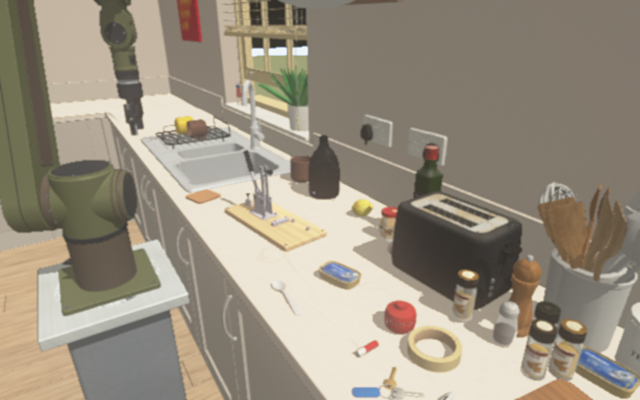

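View pics/top0.png

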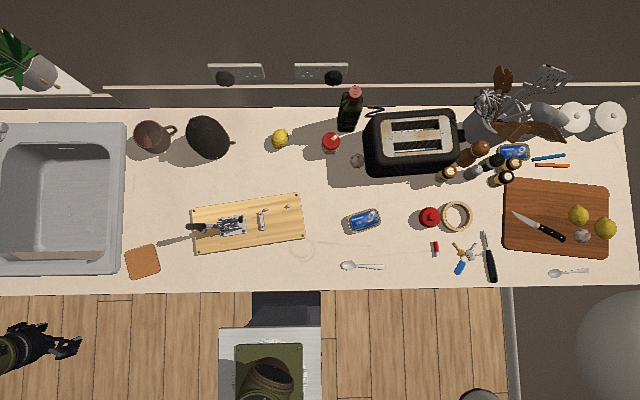

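```bash
python3 - <<'E'
import cv2
a=cv2.imread("pics/top0.png");b=cv2.imread("pics/scene0.png")
cv2.imwrite("pics/t1.png",cv2.resize(a[180:270,180:320],None,fx=5.7,fy=5.7,interpolation=cv2.INTER_CUBIC))
cv2.imwrite("pics/t2.png",cv2.resize(a[190:250,330:400],None,fx=8,fy=8,interpolation=cv2.INTER_CUBIC))
cv2.imwrite("pics/s1.png",cv2.resize(b[150:300,215:370],None,fx=4,fy=4,interpolation=cv2.INTER_CUBIC))
E
```

```text
(no output)
```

View pics/t1.png

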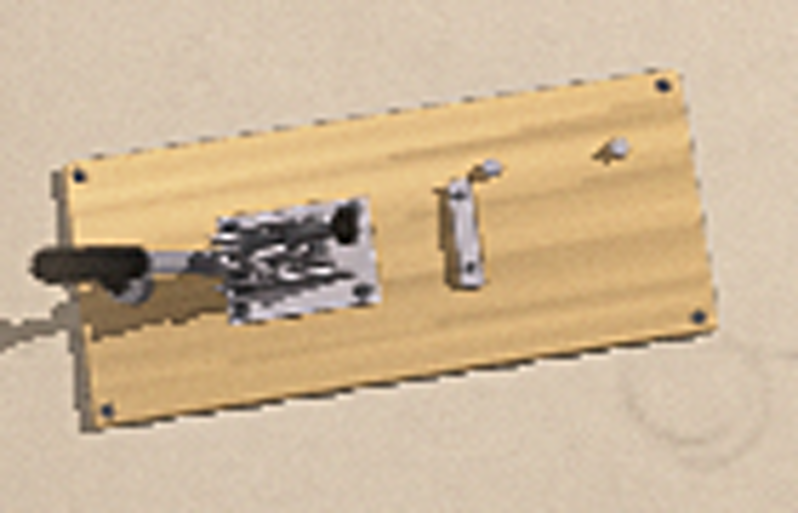

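View pics/t2.png

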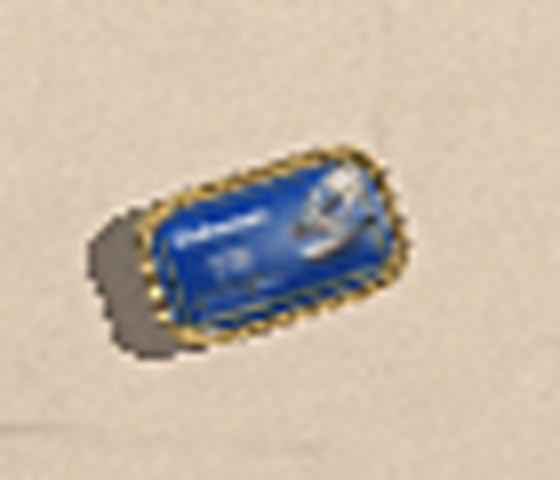

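View pics/s1.png

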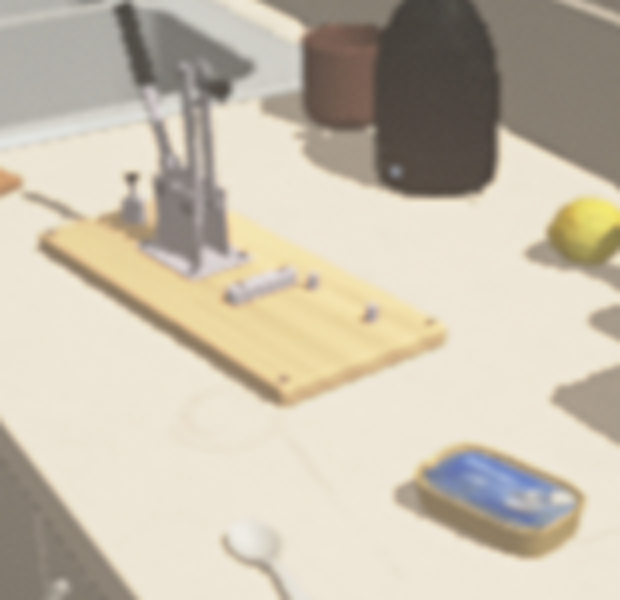

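```bash
cat > h.py <<'E'
import numpy as np, cv2
from scipy.optimize import least_squares
from scipy.spatial.transform import Rotation as R
from bench import robot
C={n:robot.get_calibration(n) for n in("scene","top")}
def proj(n,P):
    c=C[n];return cv2.projectPoints(np.asarray(P,float).reshape(-1,1,3),c["rvec"],c["tvec"],c["mtx"],None)[0].reshape(-1,2)
def back(n,uv,z):
    c=C[n];Rm=cv2.Rodrigues(c["rvec"])[0];o=-Rm.T@c["tvec"]
    out=[]
    for u in np.atleast_2d(uv):
        d=Rm.T@np.linalg.inv(c["mtx"])@np.array([u[0],u[1],1.]);out.append(o+d*(z-o[2])/d[2])
    return np.array(out)
def jw(p,P):
    c,s=np.cos(p[2]),np.sin(p[2]);P=np.atleast_2d(np.asarray(P,float))
    return np.c_[p[0]+c*P[:,0]-s*P[:,1],p[1]+s*P[:,0]+c*P[:,1],P[:,2]]
E
python3 - <<'E'
from h import *
t=lambda x,y:((x+.5)/5.7-.5+180,(y+.5)/5.7-.5+180)
s=lambda x,y:((x+.5)/4-.5+215,(y+.5)/4-.5+150)
J=[[.075,.155,.018],[.075,-.195,.018],[-.075,-.195,.018],[-.075,.155,.018],[.034,-.084,.032],[.034,-.156,.032]]
T=np.array([t(66,163),t(678,70),t(717,326),t(97,426),t(492,167),t(620,147)])
S=np.array([s(285,390),s(445,326),s(42,238)]);JS=[J[2],J[1],J[3]]
JS+=[J[4],J[5]];S=np.vstack([S,[s(312,277),s(371,308)]])
def f(p,top=1,sc=1):
    r=[]
    if top:r.append((proj("top",jw(p,J))-T).ravel())
    if sc:r.append((proj("scene",jw(p,JS))-S).ravel())
    return np.concatenate(r)
for a in((1,1),(1,0),(0,1)):
    q=least_squares(f,[.5,.1,.1],args=a,loss="soft_l1");print(a,q.x,np.round(f(q.x,*a),1))
a=cv2.imread("pics/top0.png");b=cv2.imread("pics/scene0.png")
def tin(img,x0,x1,y0,y1):
    h=cv2.cvtColor(img,cv2.COLOR_BGR2HSV)[y0:y1,x0:x1].astype(int)
    m=(h[...,1]>75).astype(np.uint8)
    n,l,st,ce=cv2.connectedComponentsWithStats(m);k=1+st[1:,4].argmax()
    c=max(cv2.findContours((l==k).astype(np.uint8),0,1)[0],key=cv2.contourArea).reshape(-1,2)+[x0,y0]
    return c.astype(float)
c=tin(a,330,400,190,250)
P=back("top",c,.024)[:,:2]
r=cv2.minAreaRect(P.astype(np.float32)*1000);print("tin top cam",r,len(c))
# half-pixel
c2=tin(b,310,370,255,295);print(cv2.boundingRect(c2.astype(np.float32)), cv2.boundingRect(c.astype(np.float32)))
for n,v in(("lemon",(280,138)),("spoon",(362,266)),("garlic",(357,160))):print(n,back("top",v,.02))
E
```

```text
(1, 1) [0.472387   0.08522413 0.14195383] [-0.6 -0.4  0.6 -0.7  0.8  0.6 -0.5  0.5  0.3 -0.3  0.4 -0.3 -1.   0.3
  0.8 -0.3 -1.9 -1.1  0.1 -0.6 -0.  -0.4]
(1, 0) [0.47201583 0.08586581 0.14198481] [-0.8 -0.2  0.4 -0.6  0.6  0.7 -0.7  0.6  0.1 -0.2  0.2 -0.2]
(0, 1) [0.47311944 0.08344002 0.13557989] [-0.9  0.6  1.2  0.1 -1.3 -1.1  0.5 -0.4  0.3 -0.1]
tin top cam ((477.5306396484375, -301.35125732421875), (63.133758544921875, 105.6519775390625), 16.392465591430664) 86
(319, 265, 42, 24) (347, 208, 34, 26)
lemon [[ 0.75048259 -0.03622998  0.02      ]]
spoon [[ 0.33342986 -0.29315747  0.02      ]]
garlic [[ 0.67439264 -0.28678507  0.02      ]]
```

```bash
cat >> h.py <<'E'
JIG=np.array([0.4722,0.0856,0.142]); TIN=np.array([0.4775,-0.3014,0.286])
def down(a,flip=False):
    if flip:a+=np.pi
    c,s=np.cos(a),np.sin(a)
    return R.from_matrix(np.array([[-s,c,0],[c,s,0],[0,0,-1.]]).T.T).as_quat()
def st(msg=""):
    print(msg,"t%.2f"%robot.current_t(),np.round(robot.current_position(),4),"F",np.round(robot.current_ft_force(),2),"M",np.round(robot.current_torque(),2),"g%.3f"%robot.current_grip_width())
E
python3 - <<'E'
from h import *
for fl in(0,1):
    for p,a in(((*TIN[:2],.12),TIN[2]),((*TIN[:2],.022),TIN[2]),(jw(JIG,[-.008,-.128,.10])[0],JIG[2]),(jw(JIG,[0,.17,.2])[0],JIG[2])):
        q=down(a,fl);print(fl,np.round(p,3),np.round(R.from_quat(q).as_matrix()[:,1],2),robot.solve_ik(p,q))
E
```

```text
0 [ 0.478 -0.301  0.12 ] [0.96 0.28 0.  ] [-0.56304832  0.41123701 -0.26965873  0.88990059  0.          0.72174801]
0 [ 0.478 -0.301  0.022] [0.96 0.28 0.  ] [-0.56304832  0.51602863 -0.3932848   0.6614829   0.          0.72174801]
0 [ 0.482 -0.042  0.1  ] [0.99 0.14 0.  ] [-0.08734817  0.31011325 -0.49459324  0.76608983  0.          1.34144815]
0 [0.448 0.254 0.2  ] [0.99 0.14 0.  ] [ 0.51545162  0.27022916 -0.25903012  1.04153704  0.          1.94424795]
1 [ 0.478 -0.301  0.12 ] [-0.96 -0.28  0.  ] [-0.56304832  0.41123701 -0.26965873  0.88990059  0.         -2.41984465]
1 [ 0.478 -0.301  0.022] [-0.96 -0.28  0.  ] [-0.56304832  0.51602863 -0.3932848   0.6614829   0.         -2.41984465]
1 [ 0.482 -0.042  0.1  ] [-0.99 -0.14  0.  ] [-0.08734817  0.31011325 -0.49459324  0.76608983  0.         -1.8001445 ]
1 [0.448 0.254 0.2  ] [-0.99 -0.14  0.  ] [ 0.51545162  0.27022916 -0.25903012  1.04153704  0.         -1.19734471]
```

```bash
python3 - <<'E'
from h import *
p=np.array(robot.current_position());robot.move_l(p+[0,0,.09],max_speed=.25);st("up")
q=down(TIN[2]);robot.move_ptp([*TIN[:2],.33],q);st("above")
robot.move_l([*TIN[:2],.06],max_speed=.25);st()
cv2.imwrite("pics/top1.png",cv2.resize(robot.snapshot("top")[150:290,280:460],None,fx=4,fy=4))
E
```

```text
up t0.61 [0.195  0.4871 0.34  ] F [-0.29  0.53 -0.73] M [-0.01  0.03  0.02] g0.997
above t3.55 [ 0.4779 -0.3007  0.33  ] F [0.37 0.81 0.66] M [0.01 0.02 0.  ] g1.000
 t4.78 [ 0.4785 -0.3019  0.0611] F [ 0.31 -0.4   1.53] M [0.01 0.01 0.03] g0.999
```

View pics/top1.png

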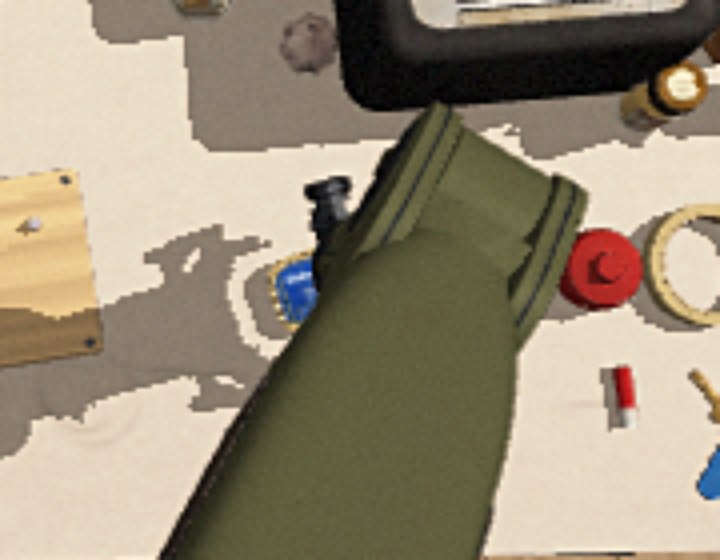

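The arm covers most of the tin (its left end shows at about (295,290)); one jaw is visible beyond the far side. I'll descend and grip.

```bash
python3 - <<'E'
from h import *
robot.move_l([*TIN[:2],.022],max_speed=.1);st("down")
robot.grab();st("grab")
p=np.array(robot.current_position());robot.move_l(p+[0,0,.05],max_speed=.15);st("lift")
cv2.imwrite("pics/sc2.png",cv2.resize(robot.snapshot("scene")[200:320,260:420],None,fx=5,fy=5))
E
```

```text
down t5.37 [ 0.4776 -0.3015  0.0222] F [0.36 0.01 0.77] M [ 0.03 -0.01 -0.07] g0.999
grab t5.75 [ 0.4782 -0.3018  0.0234] F [-1.44 -0.27  6.03] M [ 0.16  0.17 -0.02] g0.679
lift t6.24 [ 0.4783 -0.3018  0.0735] F [ 0.02  0.62 -1.35] M [ 0.01 -0.03  0.01] g0.679
```

View pics/sc2.png

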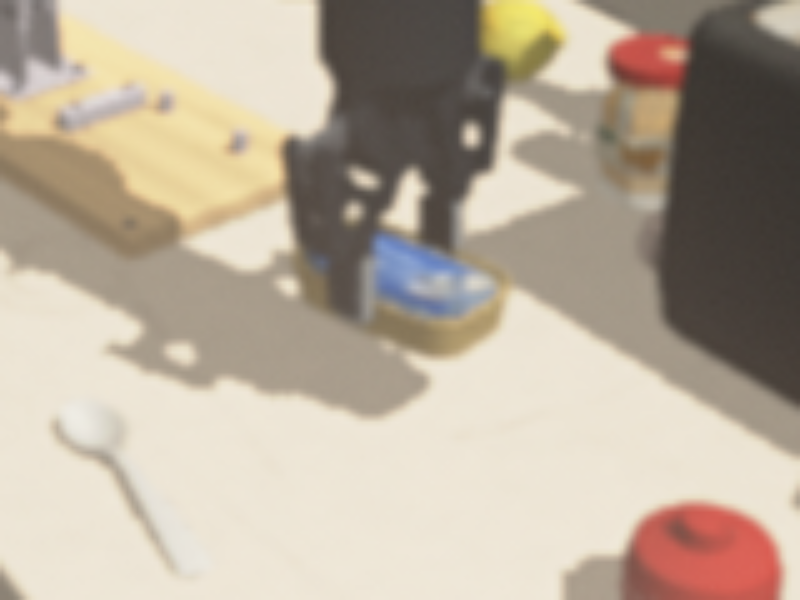

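The tin is held square between the jaws at about (400,280) with the blue top up. Next I carry it to the board.

```bash
python3 - <<'E'
from h import *
q=down(JIG[2])
a=jw(JIG,[-.009,-.131,.11])[0]
robot.move_ptp(a,q);st("over")
b=jw(JIG,[-.009,-.131,.047])[0];robot.move_l(b,max_speed=.12);robot.hold(.1);st("near")
z=.047
while z>.036:
    z-=.001;t0=robot.current_t();robot.move_l([b[0],b[1],z],max_speed=.05);F=robot.current_ft_force()
    print("%.3f"%z,np.round(F,2),"%.3f"%(robot.current_t()-t0))
    if F[2]>4:break
cv2.imwrite("pics/sc3.png",cv2.resize(robot.snapshot("scene")[130:280,200:360],None,fx=5,fy=4))
cv2.imwrite("pics/to3.png",cv2.resize(robot.snapshot("top")[170:280,180:340],None,fx=5,fy=5))
E
```

```text
over t7.31 [ 0.4819 -0.046   0.1096] F [-0.36 -0.02 -2.5 ] M [ 0.02 -0.    0.02] g0.680
near t8.08 [ 0.4828 -0.0458  0.0478] F [ 0.55  0.63 -1.24] M [-0.   -0.03  0.03] g0.677
0.046 [-0.73 -0.7  -2.37] 0.250
0.045 [-0.01  0.27 -1.91] 0.250
0.044 [-0.3   0.33 -1.86] 0.250
0.043 [-0.54  0.05 -1.23] 0.250
0.042 [ 0.4  -0.03 -1.73] 0.250
0.041 [-1.78  0.66  4.21] 0.250
```

View pics/sc3.png

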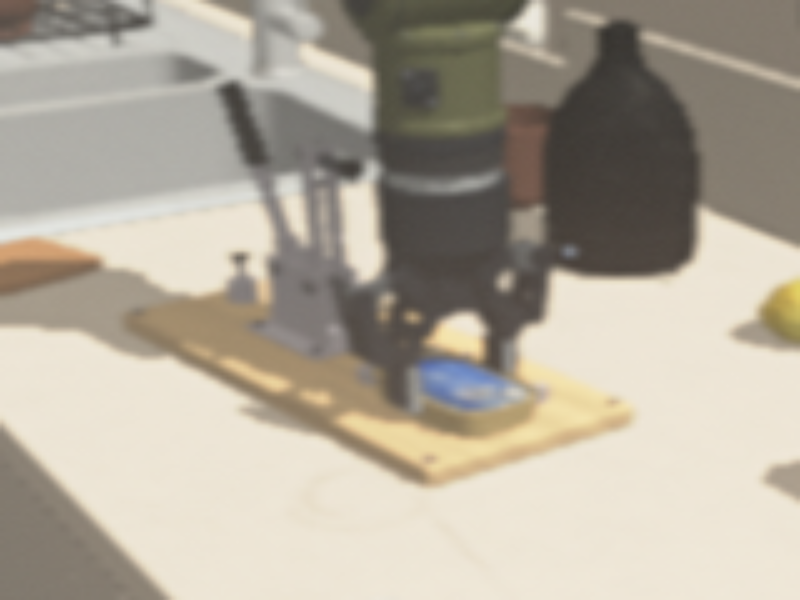

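View pics/to3.png

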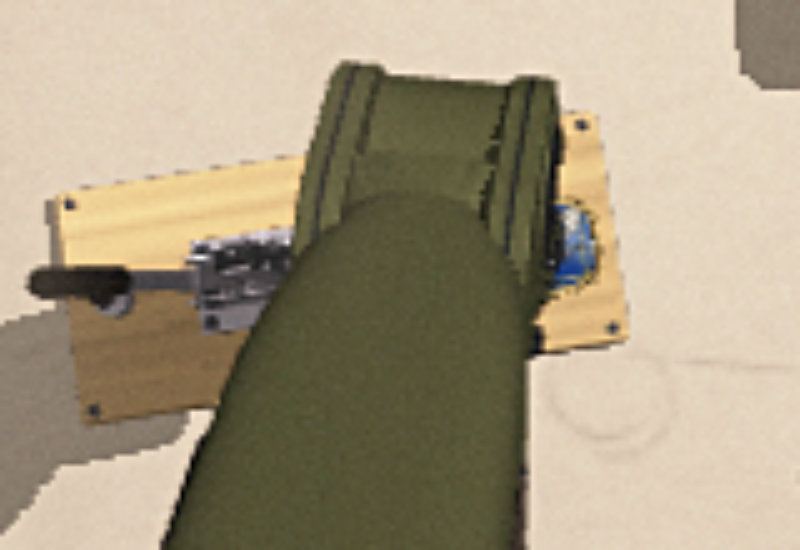

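The tin is on the board (4 N up), with the end stop to its left and the posts beyond it. Sliding it home by feel.

```bash
cat >> h.py <<'E'
def jf():
    F=np.array(robot.current_ft_force());c,s=np.cos(JIG[2]),np.sin(JIG[2])
    return np.array([c*F[0]+s*F[1],-s*F[0]+c*F[1],F[2]])
def wj(P):
    c,s=np.cos(JIG[2]),np.sin(JIG[2]);d=np.asarray(P)-[JIG[0],JIG[1],0]
    return np.array([c*d[0]+s*d[1],-s*d[0]+c*d[1],d[2]])
E
python3 - <<'E'
from h import *
x,y,z=-.009,-.131,.0413
def go(v=.03):
    robot.move_l(jw(JIG,[x,y,z])[0],max_speed=v);f=jf();print(np.round([x*1e3,y*1e3],1),np.round(wj(robot.current_position())*1e3,1),np.round(f,1),"M%.2f"%robot.current_torque()[2]);return f
x=-.005;go()
while x<.006:
    x+=.001;f=go()
    if f[0]<-6:break
y=-.126;go(.03)
while y<-.112:
    y+=.001;f=go()
    if f[1]<-7:break
st()
E
```

```text
[  -5. -131.] [  -8.6 -131.    41.5] [-10.2  -0.4  13.2] M0.08
[  -4. -131.] [  -8.6 -131.    41.5] [-10.7  -1.3  16.2] M-0.01
[  -4. -126.] [  -4.8 -126.    41.4] [-4.1 -0.1  7. ] M-0.11
[  -4. -125.] [  -4.5 -125.6   41.5] [-3.9 -2.1  6.1] M-0.06
[  -4. -124.] [  -3.9 -124.6   41.5] [-3.3 -2.8  5.1] M-0.05
[  -4. -123.] [  -3.4 -123.3   41.5] [-2.4 -3.8  3.9] M-0.04
[  -4. -122.] [  -3.2 -122.    41.4] [ 0.1 -3.4  3.1] M-0.03
[  -4. -121.] [  -3.3 -120.9   41.5] [ 1.3 -2.1  3. ] M-0.03
[  -4. -120.] [  -3.6 -119.9   41.5] [ 1.  -3.2  3.8] M-0.04
[  -4. -119.] [  -3.7 -119.    41.4] [ 1.  -3.6  4.2] M-0.06
[  -4. -118.] [  -3.9 -118.1   41.4] [ 0.5 -3.3  5.3] M-0.10
[  -4. -117.] [  -3.9 -117.8   41.4] [ 0.4 -5.9  4.5] M-0.13
[  -4. -116.] [  -3.9 -117.7   41.4] [ 0.8 -7.9  3.9] M-0.02
 t13.03 [ 0.485  -0.0314  0.0414] F [ 1.92 -7.66  3.93] M [-1.57 -0.42 -0.02] g0.679
```

```bash
python3 - <<'E'
from h import *
x,y,z=-.004,-.117,.0418
def go(v=.03):
    robot.move_l(jw(JIG,[x,y,z])[0],max_speed=v);f=jf();print(np.round([x*1e3,y*1e3],1),np.round(wj(robot.current_position())*1e3,1),np.round(f,1),"M%.2f"%robot.current_torque()[2]);return f
while x<.008:
    x+=.001;f=go()
    if f[0]<-8 and wj(robot.current_position())[0]<x-.001:break
y=-.1165;go()
st()
cv2.imwrite("pics/sc4.png",cv2.resize(robot.snapshot("scene")[180:260,220:330],None,fx=7,fy=7))
E
```

```text
[  -3. -117.] [  -3.9 -117.7   41.5] [-0.6 -5.6  2.6] M-0.06
[  -2. -117.] [  -3.8 -117.7   41.5] [-2.3 -5.7  5.7] M0.02
[  -1. -117.] [  -3.7 -117.7   41.5] [-3.5 -6.9  8.7] M0.01
[   0. -117.] [  -3.7 -117.7   41.6] [-5.6 -6.7 11.8] M0.01
[   1. -117.] [  -3.7 -117.7   41.5] [-8.2 -6.1 13.5] M0.08
[   1.  -116.5] [  -3.6 -117.7   41.5] [-7.6 -8.5 13.2] M0.07
 t14.53 [ 0.4853 -0.0314  0.0415] F [-6.35 -9.51 13.22] M [-1.77  1.15  0.07] g0.682
```

View pics/sc4.png

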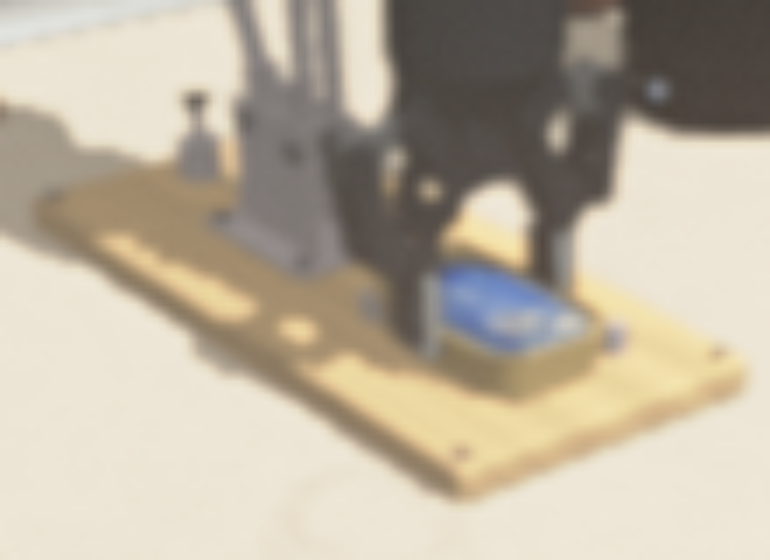

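```bash
python3 - <<'E'
from h import *
x,y,z=.001,-.1185,.043
def go(v=.03):
    robot.move_l(jw(JIG,[x,y,z])[0],max_speed=v);f=jf();print(np.round([x*1e3,y*1e3,z*1e3],1),np.round(wj(robot.current_position())*1e3,1),np.round(f,1),"M%.2f"%robot.current_torque()[2]);return f
go()
z=.044;f=go()
for i in range(4):
    if f[0]<-9:break
    x+=.001;f=go()
y=-.1165;go()
E
```

```text
[   1.  -118.5   43. ] [  -0.8 -117.8   42. ] [-1.  -1.7 -1.8] M0.01
[   1.  -118.5   44. ] [   1.  -117.9   43.7] [ 0.7  0.2 -2.4] M-0.02
[   2.  -118.5   44. ] [   2.3 -118.3   44. ] [-0.1  1.  -1.6] M-0.00
[   3.  -118.5   44. ] [   2.6 -118.4   43.9] [-1.5  0.4 -0.8] M-0.00
[   4.  -118.5   44. ] [   2.8 -118.4   43.8] [-2.9  0.3  1.1] M-0.10
[   5.  -118.5   44. ] [   3.  -118.4   43.7] [-6.4 -0.1  3.2] M-0.05
[   5.  -116.5   44. ] [   3.1 -117.4   43.6] [-5.6 -3.2  0.3] M0.08
```

```bash
python3 - <<'E'
from h import *
x,y,z=.0045,-.1165,.0425
def go(v=.03):
    robot.move_l(jw(JIG,[x,y,z])[0],max_speed=v);f=jf();print(np.round([x*1e3,y*1e3,z*1e3],1),np.round(wj(robot.current_position())*1e3,1),np.round(f,1),"M%.2f"%robot.current_torque()[2]);return f
go();z=.0418;f=go()
y=-.1155;go()
robot.ungrasp();st("open")
p=np.array(robot.current_position());robot.move_l(p+[0,0,.05],max_speed=.1);st()
cv2.imwrite("pics/sc5.png",cv2.resize(robot.snapshot("scene")[180:260,220:330],None,fx=7,fy=7,interpolation=cv2.INTER_CUBIC))
E
```

```text
[   4.5 -116.5   42.5] [   3.  -117.6   42.5] [-5.8 -4.   3.3] M-0.11
[   4.5 -116.5   41.8] [   3.  -117.6   42.3] [-7.7 -3.6  7.1] M-0.03
[   4.5 -115.5   41.8] [   2.9 -117.6   42.3] [-7.5 -6.8  6.4] M-0.01
open t17.48 [ 0.4939 -0.0279  0.042 ] F [0.22 0.25 1.02] M [0.01 0.03 0.04] g1.002
 t18.12 [ 0.4937 -0.0279  0.0918] F [-0.78  0.07 -0.36] M [-0.01 -0.02  0.01] g1.000
```

View pics/sc5.png

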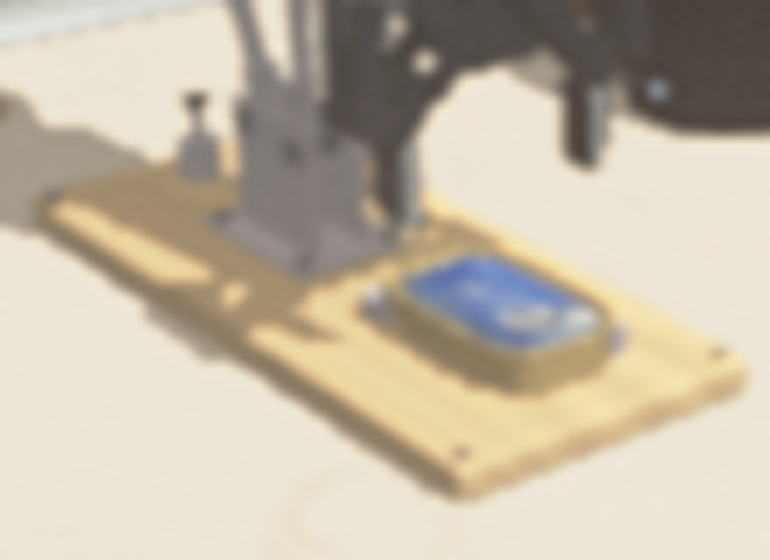

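Tin is lying flat at about (500,320), against the stop at left and the post at right. Confirming with gentle shut-finger nudges against both.

```bash
python3 - <<'E'
from h import *
robot.grab()
x,y,z=-.060,-.118,.092
def go(v=.03,pr=1):
    robot.move_l(jw(JIG,[x,y,z])[0],max_speed=v);f=jf()
    if pr:print(np.round([x*1e3,y*1e3,z*1e3],1),np.round(wj(robot.current_position())*1e3,1),np.round(f,1),"M%.2f"%robot.current_torque()[2])
    return f
go(.2);z=.047;go(.15);robot.hold(.1);b=jf();print("bias",b.round(1))
x=-.050;go(.06)
while x<-.035:
    x+=.0015;f=go(.03)-b
    if f[0]<-3.5:break
x-=.012;go(.1,0)
y=-.200;go(.2,0)
x=.003;go(.2,0);robot.hold(.1);b=jf()
y=-.190;go(.06)
while y<-.172:
    y+=.0015;f=go(.03)-b
    if f[1]<-3.5:break
y-=.015;go(.1,0);st()
E
```

```text
[ -60. -118.   92.] [ -59.9 -118.1   92.3] [ 1.4 -0.3 -0.6] M0.03
[ -60. -118.   47.] [ -59.3 -118.    46.9] [-0.2  0.4 -0. ] M0.04
bias [-0.1 -0.2 -0.5]
[ -50. -118.   47.] [ -48.7 -118.2   47.5] [-0.2 -0.2  0.2] M-0.03
[ -48.5 -118.    47. ] [ -48.6 -118.    47. ] [ 0.2 -0.3 -0.9] M-0.05
[ -47. -118.   47.] [ -46.9 -118.    47. ] [-0.5 -0.1  0.5] M-0.03
[ -45.5 -118.    47. ] [ -45.4 -118.    47. ] [-0.  -0.7 -0.4] M0.02
[ -44. -118.   47.] [ -43.8 -118.    47. ] [ 0.3 -1.4 -0.3] M0.00
[ -42.5 -118.    47. ] [ -42.3 -118.    47. ] [-0.5  0.3 -0.1] M-0.02
[ -41. -118.   47.] [ -41.5 -117.9   46.9] [-0.7  0.1  0.9] M0.03
[ -39.5 -118.    47. ] [ -41.2 -117.9   46.7] [-4.8 -0.6  2.9] M0.07
[   3. -190.   47.] [   2.3 -189.4   47. ] [ 0.1  0.2 -0.3] M-0.05
[   3.  -188.5   47. ] [   3.  -188.5   47.1] [ 0.3 -0.3  0.1] M-0.01
[   3. -187.   47.] [   3. -187.   47.] [-0.2  0.4  0.9] M0.05
[   3.  -185.5   47. ] [   3.  -185.4   47. ] [-0.  -0.2 -0.2] M0.03
[   3. -184.   47.] [   3.  -183.9   47. ] [-0.7 -0.1  0.8] M0.01
[   3.  -182.5   47. ] [   2.9 -182.4   47. ] [ 0.3 -0.  -0.4] M0.00
[   3. -181.   47.] [   3.  -180.9   47. ] [-0.2 -0.3 -0.9] M0.02
[   3.  -179.5   47. ] [   3.1 -180.3   47.1] [-0.2 -4.  -1. ] M-0.00
 t25.75 [ 0.5028 -0.1065  0.047 ] F [-0.66 -0.06  0.15] M [-0.01 -0.02  0.02] g0.000
```

Both nudges met firm stops within a millimetre or two. Going over to the handle now.

```bash
python3 - <<'E'
from h import *
p=np.array(robot.current_position());robot.move_l([p[0],p[1],.30],max_speed=.3)
robot.move_ptp(jw(JIG,[.002,.068,.30])[0],down(JIG[2]));st()
cv2.imwrite("pics/to6.png",cv2.resize(robot.snapshot("top")[170:270,180:320],None,fx=5.7,fy=5.7,interpolation=cv2.INTER_CUBIC))
cv2.imwrite("pics/sc6.png",cv2.resize(robot.snapshot("scene")[100:260,200:350],None,fx=4,fy=3.7,interpolation=cv2.INTER_CUBIC))
E
```

```text
t27.77 [0.4645 0.1525 0.2994] F [-0.09  0.29 -0.24] M [-0.02 -0.01  0.01] g0.003
```

View pics/to6.png

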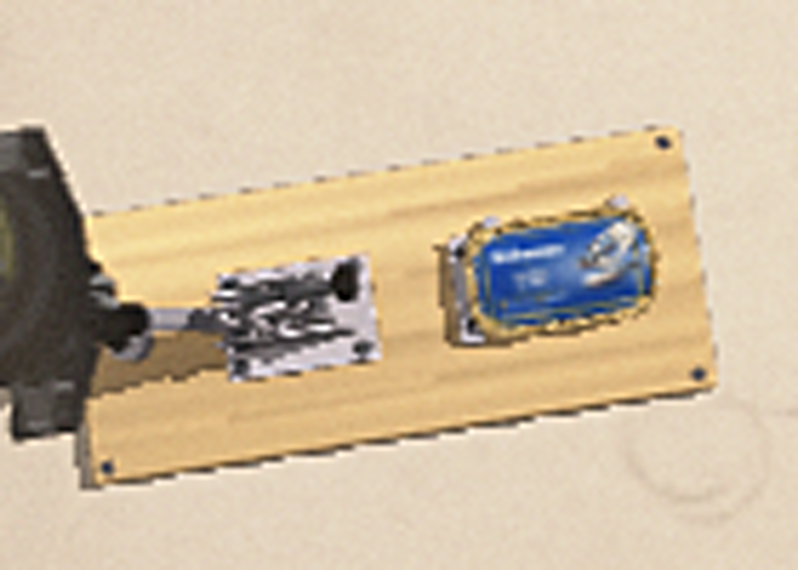

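View pics/sc6.png

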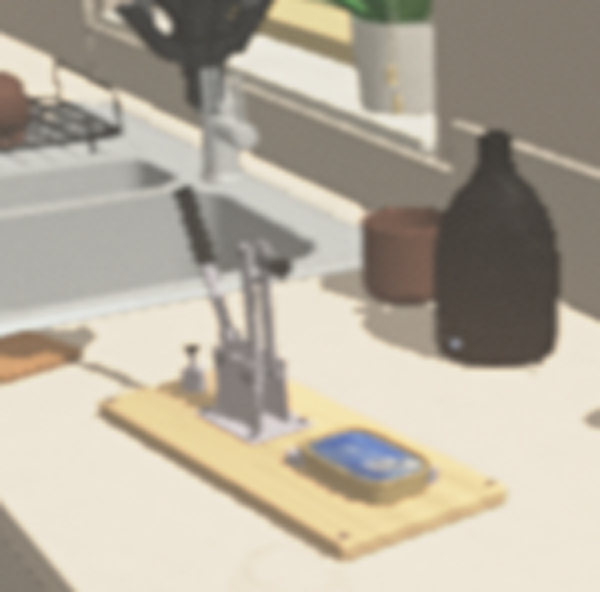

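The tin sits square: rim against both posts ((490,222),(618,203)) and the end stop (460,290); the clamp is upright. Now pressing the handle along its arc.

```bash
cat >> h.py <<'E'
def S(phi,r=.127,off=.0085):
    y=.051+r*np.cos(phi)-off*np.sin(phi);z=.072+r*np.sin(phi)+off*np.cos(phi)
    return np.array([.002,y-.011,z+.019])
def goS(phi,r=.127,v=.06,back=0,b=np.zeros(3)):
    robot.move_l(jw(JIG,S(phi,r)+[0,-back,0])[0],max_speed=v);f=jf()-b
    p=wj(robot.current_position());print("%.3f"%phi,np.round(p*1e3,1),"err",np.round((p-S(phi,r))*1e3,1),"F",np.round(f,1),"n%.1f"%np.hypot(f[1],f[2]));return f
E
python3 - <<'E'
from h import *
robot.move_l(jw(JIG,S(1.15)+[0,-.012,.0])[0],max_speed=.2);robot.hold(.1);b=jf();st()
np.save("b.npy",b)
for k in(.006,.003,0):goS(1.15,back=k,b=b)
phi=1.15
while phi>.45:
    phi-=.07;f=goS(phi,v=.08,b=b)
    if np.linalg.norm(f)>16:break
cv2.imwrite("pics/sc7.png",cv2.resize(robot.snapshot("scene")[100:260,200:350],None,fx=4,fy=3.7,interpolation=cv2.INTER_CUBIC))
st()
E
```

```text
t28.57 [0.4653 0.1573 0.212 ] F [ 0.33  0.44 -0.02] M [-0.02 -0.04 -0.01] g-0.001
1.150 [  2.6  78.6 211.3] err [ 0.6 -5.5  0.9] F [-0.7 -0.7  1.2] n1.4
1.150 [  2.   81.3 210.5] err [ 0.  -2.8  0.1] F [ 0.3 -1.7 -0. ] n1.7
1.150 [  2.   84.3 210.4] err [-0.   0.1 -0. ] F [-0.4 -0.7 -0.5] n0.8
1.080 [  2.   92.9 206.8] err [ 0.   0.5 -0.2] F [-0.2  0.7 -0.1] n0.7
1.010 [  1.9 100.8 202.9] err [-0.1  0.5 -0.2] F [-0.1 -0.9  0.8] n1.2
0.940 [  1.9 108.5 198.3] err [-0.1  0.4 -0.2] F [-0.1 -1.2  0.4] n1.3
0.870 [  1.9 115.8 193.2] err [-0.1  0.4 -0.4] F [ 0.6  0.1 -0.1] n0.1
0.800 [  1.9 122.8 187.6] err [-0.1  0.5 -0.5] F [-0.4 -0.5  1. ] n1.1
0.730 [  1.8 129.4 181.5] err [-0.2  0.4 -0.5] F [-0.7 -0.4  0.9] n1.0
0.660 [  1.8 135.5 175.1] err [-0.2  0.4 -0.5] F [-0.6 -0.6  0.1] n0.6
0.590 [  1.8 141.1 168.2] err [-0.2  0.3 -0.5] F [ 0.2 -0.4  0.3] n0.5
0.520 [  1.8 146.3 161. ] err [-0.2  0.3 -0.5] F [ 0.2 -1.   0.1] n1.1
0.450 [  1.8 150.8 153.4] err [-0.2  0.2 -0.5] F [0.4 0.  0.8] n0.8
 t31.95 [0.4528 0.2352 0.1536] F [-0.37 -0.28 -0.5 ] M [-0.01  0.01 -0.01] g-0.000
```

View pics/sc7.png

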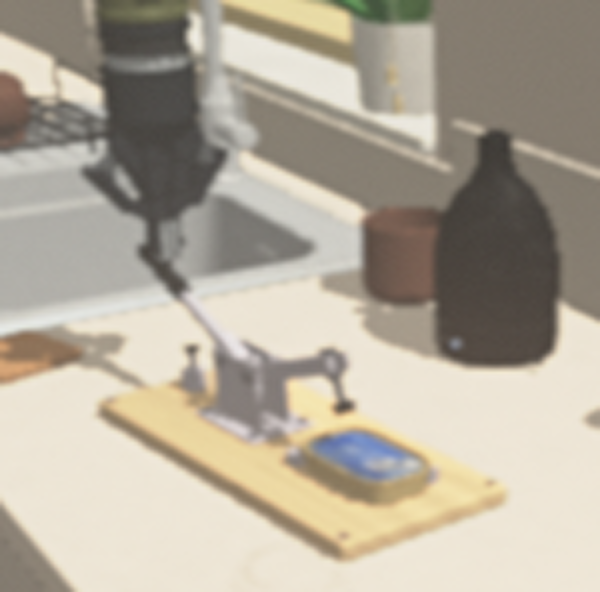

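Handle is following: it has swung down to roughly 25° above level, arm nearly horizontal with pad over the tin. Continuing more finely.

```bash
python3 - <<'E'
from h import *
b=np.load("b.npy");phi=.45
while phi>.06:
    phi-=.05 if phi>.25 else .025
    f=goS(phi,v=.05,b=b)
    if np.linalg.norm(f)>16:break
st()
E
```

```text
0.400 [  1.8 153.7 148. ] err [-0.2  0.1 -0.3] F [ 0.3  0.1 -0.5] n0.5
0.350 [  1.9 156.5 142.2] err [-0.1  0.1 -0.3] F [-0.6 -0.7 -0.2] n0.7
0.300 [  1.9 159.  136.3] err [-0.1  0.1 -0.4] F [-0.8 -0.1  0.1] n0.2
0.250 [  2.  161.1 130.4] err [ 0.   0.1 -0.3] F [-0.2 -0.6  0.1] n0.6
0.200 [  2.1 163.  124.4] err [ 0.1  0.2 -0.2] F [-0.7  0.4  1.1] n1.2
0.175 [  2.1 163.7 121.5] err [0.1 0.2 0. ] F [-0.2 -0.3  3.3] n3.3
0.150 [  2.1 164.5 118.5] err [0.1 0.2 0.1] F [-0.7  0.3  3.4] n3.4
0.125 [  2.1 165.2 115.4] err [0.1 0.2 0.1] F [-1.3  0.6  4. ] n4.0
0.100 [  2.1 165.8 112.2] err [0.1 0.3 0.1] F [-0.4  0.8  4.3] n4.3
0.075 [  2.1 166.3 109. ] err [0.1 0.3 0. ] F [-0.1  1.8  3.7] n4.2
0.050 [  2.1 166.6 105.8] err [ 0.1  0.2 -0.1] F [-0.1  2.2  3.2] n3.9
 t34.83 [0.4507 0.2509 0.1058] F [-0.06  2.56  3.22] M [ 0.42  0.14 -0.03] g0.002
```

```bash
cat > press.py <<'E'
import sys
from h import *
z0,z1,dz,lim=[float(a) for a in sys.argv[1:]]
b=np.load("b.npy");z=z0
while z>z1+1e-6:
    z-=dz;robot.move_l(jw(JIG,[.002,.167,z])[0],max_speed=.02);f=jf()-b;p=wj(robot.current_position())
    print("%.4f"%z,np.round(p[1:]*1e3,2),"F",np.round(f,1))
    if f[2]>lim:print("lim");break
st()
E
python3 press.py .1055 .0985 .001 15
python3 - <<'E'
from h import *
cv2.imwrite("pics/sc8.png",cv2.resize(robot.snapshot("scene")[150:260,200:330],None,fx=6,fy=5.4,interpolation=cv2.INTER_CUBIC))
E
```

```text
0.1045 [166.87 104.49] F [0.1 0.3 4.2]
0.1035 [166.97 103.53] F [-1.4  0.4  4.9]
0.1025 [167.07 102.51] F [-1.2  0.8  4.6]
0.1015 [167.15 101.49] F [-1.4  2.   3.4]
0.1005 [167.22 100.47] F [-0.8  2.   2.7]
0.0995 [167.1   99.42] F [-0.   1.6  3.8]
0.0985 [166.98  98.41] F [-0.7  1.8  3.7]
 t36.58 [0.4506 0.2512 0.0984] F [-0.62  2.17  3.72] M [ 0.56  0.08 -0.03] g-0.001
```

View pics/sc8.png

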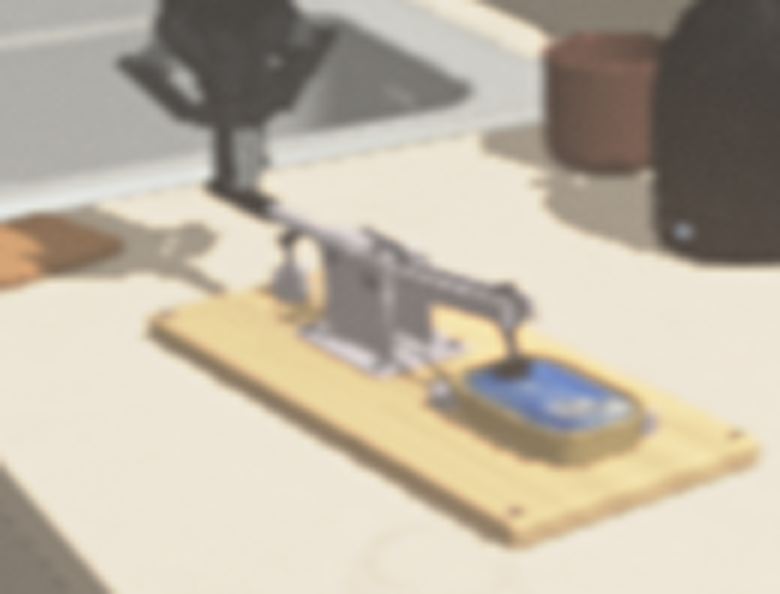

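The pad is on the tin at (515,370), with the handle about level just above the stop screw (290,240). Continuing in small steps.

```bash
python3 press.py .0985 .0805 .00075 8.5
```

```text
0.0978 [166.97  97.69] F [-0.1  3.   2.8]
0.0970 [166.94  96.93] F [0.5 3.8 3. ]
0.0963 [166.95  96.16] F [0.2 2.2 2.5]
0.0955 [166.89  95.4 ] F [-0.3  1.2  2.2]
0.0948 [166.86  94.64] F [-0.3  1.8  2.7]
0.0940 [166.87  93.88] F [0.3 1.3 2.4]
0.0932 [166.85  93.11] F [0.5 1.2 2.2]
0.0925 [166.87  92.37] F [-0.1  1.8  1.6]
0.0917 [166.85  91.61] F [0.1 0.  0.4]
0.0910 [166.89  90.9 ] F [-0.5  0.7  2. ]
0.0902 [166.89  90.15] F [0.5 0.4 1. ]
0.0895 [166.94  89.61] F [-1.1  0.3  3.5]
0.0887 [166.98  89.22] F [-0.9 -1.3  6.2]
0.0880 [166.97  88.87] F [-2.5 -0.5  9. ]
lim
 t40.12 [0.4506 0.2512 0.0889] F [-2.07 -0.45  9.01] M [-0.08  0.31  0.02] g-0.001
```

```bash
python3 press.py .0880 .0870 .0005 12
python3 - <<'E'
from h import *
robot.move_l(jw(JIG,[.002,.167,.14])[0],max_speed=.15)
robot.move_l(jw(JIG,[.002,.167,.30])[0],max_speed=.3)
robot.hold(.1);st()
cv2.imwrite("pics/sc9.png",cv2.resize(robot.snapshot("scene")[150:260,200:330],None,fx=6,fy=5.4,interpolation=cv2.INTER_CUBIC))
cv2.imwrite("pics/to9.png",cv2.resize(robot.snapshot("top")[170:270,180:320],None,fx=5.7,fy=5.7,interpolation=cv2.INTER_CUBIC))
E
```

```text
0.0875 [166.97  88.73] F [-3.5 -0.6 11.9]
0.0870 [166.97  88.58] F [-3.4 -1.2 15.4]
lim
 t40.62 [0.4507 0.2512 0.0886] F [-2.91 -1.26 15.42] M [-0.35  0.66  0.01] g-0.003
 t41.91 [0.4494 0.2506 0.2976] F [-1.06 -0.72  0.12] M [-0.08 -0.03  0.01] g0.005
```

View pics/sc9.png

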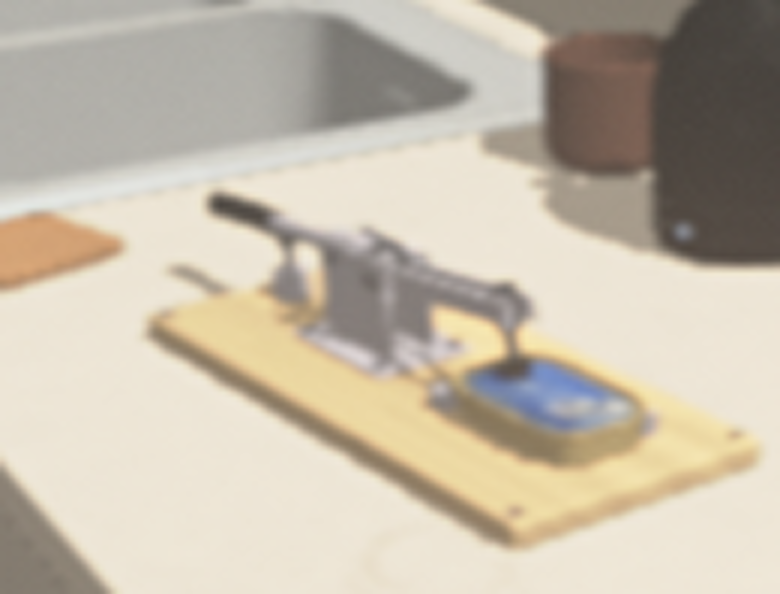

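View pics/to9.png

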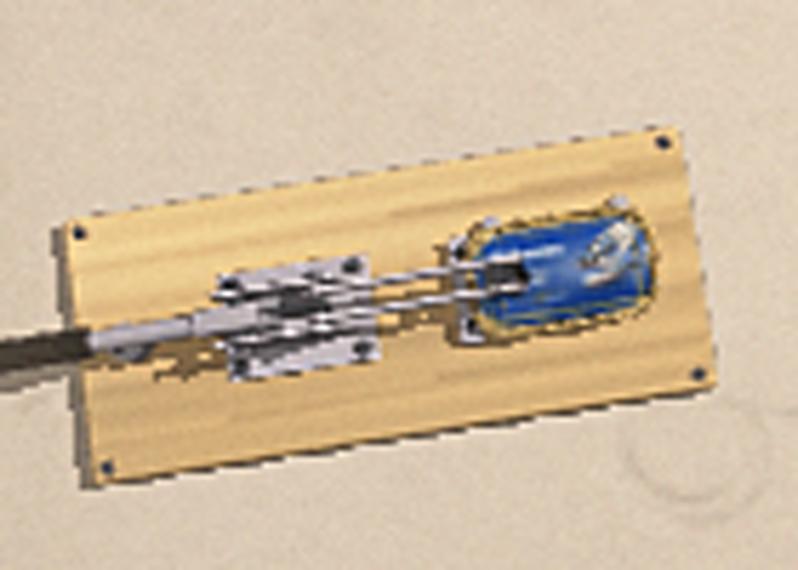

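The handle lies on the stop screw (290,240), the pad is on the tin (515,370), and the tin hasn't moved from the posts and end stop. Handing in.

```bash
python3 - <<'E'
from h import *
st();print(robot.finish_job())
E
```

```text
t42.01 [0.4495 0.2506 0.2978] F [-0.9   0.77 -0.11] M [-0.01 -0.05  0.11] g0.003
the job is handed in; nothing more can be done
None
```

The tin is home on the board, clamped under the pad, and the job was handed in at 42.0 s of the 67 s allowed.

- **Tin:** I laid it on the board and slid it against the posts and end stop with the clamp open. Gentle pushes with shut fingers (about 4–5 N) met firm resistance both ways. The top view then showed it square against both posts and the end stop.
- **Clamp:** The handle went past centre and met the stop screw about 10 mm below level at the grip, roughly 0.08 rad past centre. I stopped at 15.4 N. The last pictures show the handle down on the screw, the pad on the tin and the tin unmoved. The gripper was clear, with force readings near zero.

Three readings did not match what I expected:

- **Tin position:** It seated about 2–3 mm further along jig +x by the arm's readings than the camera fit predicted. I trusted the contact.
- **First slide:** The tin stuck by friction at first (11 N sideways, up to 16 N down), so I lifted it about 2 mm and pushed again.
- **Handle force:** I read only about 5 N before centre, not the stated 12 N, because forces were read only after each step stopped.

I did not check the loose things (garlic, lemon, timer, teaspoon) in the final pictures. The arm's moves stayed clear of them.

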